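# Set a mower engine's flywheel magnet to the ignition coil and push the coil home

### The arm

A 6-joint arm with a two-finger parallel gripper is mounted at the origin on the work surface. World frame = base frame: x ahead of the robot, y to its left, z up, the work surface at z = 0. Lengths are in m, angles in rad, forces in N, time in s.
With the tool pointing down it reaches from about 0.35 to 0.975 m from the base axis. Payload 17.4 kg.
Tool frame: the origin (TCP) lies midway between the tips of the shut fingers; the grasp point (between the pads) lies 19 mm behind it; z points along the fingers, y is the direction in which the jaws open and shut (so a half turn about z gives the same grasp; the last joint's range is limited). The gripper opens to 85 mm and grips with 20 to 120 N. Pads are 22 mm wide; open, the fingers measure 114 mm over their backs; the gripper's body (76 mm by 85 mm) begins 54 mm behind the grasp point. The pads swing forward as they close: fully open they stand 13 mm farther back than shut.
Start: joints at [-1.372, 0.116, 1.442, -0, 1.584, -0.038], TCP at [0.158, -0.656, 0.207] pointing down, gripper open.
Joint ranges: [-2.83, 2.83], [-0.83, 2.19], [0.07, 2.5], [-1.14, 4.28], [0.01, 3], [-2.97, 2.97]. Speed limits (rad/s): [1.89, 1.89, 2.22, 3.14, 3.14, 3.14].

### API

Orientations are given as a rotation vector (axis times angle).
In Python, from station import ctrl gives the robot as it stands.
- The arm moves only by the tool arm_command, never from a script. Its argument "moves" is a list of rows, each a list of 2 entries, a list of its own where there are three numbers: the shift along the tool's x, y, z in m, then the turn, a rotation vector about the tool's x, y, z in degrees. A call has 1 to 5 rows; each row shifts and turns the commanded pose from where the row before left it, along the tool's axes as they then stand; what a row does not reach is not made up. A row lasts 1/10 s, in which the tool goes at most 50 mm and 8.59 degrees, less where a joint would pass 70% of its speed; a pose out of reach is approached as far as the arm can. A call is refused whole if a number of a shift passes 0.05 or a number of a turn 8.59, either way. A call with a gripper value outside its range is refused whole. "fingers" is the opening, from 0 (shut) to 1 (fully open), set as the call begins (left out, the last holds). The fingers move at their own pace and stop on an object; "newtons" is the grip in N (left out, the last holds). Time passes only in rows, so rows that do not move let the fingers close. It gives the time, the measured TCP pose, the force and the opening at its end, in the units of the state.
- ctrl.get_state(): the state, without advancing time (a new reading comes with each control period).
- ctrl.camera(name): name is "side" or "top" or "wrist"; returns a dict with "img" (400x640x3 uint8, red, green, blue), "camera_matrix" (3x3 intrinsics, pixels), "dist_coeffs" ([k1, k2, p1, p2, k3] as OpenCV has them; the pictures are not rectified), "R" (3x3) and "t" (3): a world point X has camera coordinates R X + t. Camera axes: x right, y down, z forward; pixel columns grow to the right and rows downward; lengths in m; the calibration is good to about 2 mm. A picture is of the moment at which its call begins. There is no depth.
- ctrl.sign_off(): hands the job in, once; it reports no verdict.
The state is a dict: "t": time; "joint_positions": joint angles; "qvel": joint speeds; "tau": joint torques, N m; "tool_pos": TCP position; "ee_rot": TCP orientation; "contact_force": force on the tool from outside, world axes, zero at the start; "moment": the same for the moment, N m; "gripper_width": finger opening in m.
Only numpy, scipy, OpenCV 4.12 (cv2) and the standard library are available. Lean on these libraries where they do the work, as an engineer would, in place of code of your own. Each camera call takes 0.05 s, during which the arm holds its last target. There are 200 camera calls.

### The job

The ignition coil of the mower engine is being gapped: with a fingertip, push a fan blade to turn the flywheel steadily clockwise, seen from above, without spinning it, until the magnet with the card gauge wrapped over it stands squarely in front of the coil's two legs. Then push the loosened coil in along its slots until it stops against the card, and leave both standing like that. Only push, gently: grip nothing on the engine, and leave the loose tools and parts where they lie.

Things in the scene. Friction and masses are not known exactly. Their poses are not given: they have to be found in the camera images.
- wheel_axis (a point): A point on the flywheel's upright axis, level with the flat top of its rim disc, 168 mm above the table. The flywheel is a cast aluminium disc 180 mm across on top of the engine. In the middle stands a steel starter cup 68 mm across and 22 mm high with a nut on it that ends 40 mm above the rim disc. Nothing on the engine stands higher than that above the rim disc.
- flywheel (a joint): Turning angle of the flywheel in rad: 0 when its magnet squarely faces the coil, growing as it turns clockwise seen from above. At the start it reads between -2.6 and -0.8, so a clockwise turn brings it to 0. It turns freely both ways without stops against a friction of about 0.11 N m (the spark plug is out) and stays where it is left.
- fan (a point): The flywheel's eight upright fan blades, turning with it: plates 3.5 mm thick, 24 mm high on the flat rim disc, reaching from 40 to 84 mm from the axis, 45 degrees apart (45 mm of room between neighbours, 62 mm from the axis). The magnet's direction lies midway between two blades: they stand 22.5, 67.5, 112.5 and 157.5 degrees either side of it. Origin on the axis at the blades' foot.
- magnet (a point): Middle of the magnet on the flywheel's outer rim, 90 mm from the axis, at the rim's top face: two dark steel pole shoes with a black block between them, let into the rim, together 52 mm wide; a white paper card gauge 42 mm high is wrapped round the rim outside them and stands 16 mm above the rim. It turns with the flywheel.
- coil (a joint): How far the ignition coil has slid in towards the flywheel, straight along its slots towards the wheel's axis, in m: 0 backed right off, 0.008 at its stop, with its legs against the card. Starts between 0 and 0.002. Its screws are slack: it needs about 4 N to slide, and stays where it is left.
- coil_back (a point): Middle of the coil's flat upright back face (64 mm wide, 19 mm high, looking away from the axis), 155 mm above the table, about 146 mm from the axis at the start; moves with the coil. The two legs of the dark laminated core reach 46 mm from it towards the wheel; a black winding sits over one, its top 20 mm above this point. Outwards of it is free room over the cooling fins, 25 mm lower.
- plug_socket: Loose bystander: a steel plug socket, 27 mm across and 50 mm high, standing on the engine's white fuel tank, on the side of the flywheel away from the coil, about 159 mm from the axis; its top is 200 mm above the table. Origin under its foot.
- spark_plug: Loose bystander: the spark plug lying on the engine's plywood board, 75 mm long.
- parts_dish: Loose bystander: a round steel dish 68 mm across and 22 mm high on the plywood board. Origin under its foot.
- blower_housing: Loose bystander: the engine's yellow round blower housing, about 210 mm across its lugs and 76 mm high, lying on the table. Origin under its middle.
- screwdriver: Loose bystander: a screwdriver 190 mm long lying on the table.
- spanner: Loose bystander: a spanner 170 mm long lying on the table.
- oil_bottle: Loose bystander: a white bottle with a black cap, 60 mm across and 150 mm high, standing on the table. Origin under its foot.
- brush_pot: Loose bystander: a black pot of paint brushes, 90 mm across, the brushes up to 250 mm high. Origin under its foot.

How it is judged:
On the way, in this order (a step that is already met when the one before it is completed fails the run):
1. the fingers push a fan blade and the flywheel turns (contact force between the fingers and flywheel above 0.3 N and (velocity of joint flywheel above 0.05 rad/s or velocity of joint flywheel below -0.05 rad/s)), for 0.05 s.
2. the magnet stands in front of the coil (within 0.08 rad, 7 mm at the rim), the coil still backed off (value of joint flywheel between -0.08 and 0.08 rad and value of joint coil below 0.004 m), for 0.2 s.
3. the coil is pushed in to its stop (the last 1.5 mm), the magnet still in front of it (value of joint flywheel between -0.08 and 0.08 rad and value of joint coil above 0.0065 m), for 0.1 s.
At the end, for the whole second after the job is handed in: The magnet faces the coil within 0.08 rad (7 mm at the rim), having come there clockwise; the flywheel is at rest; the coil is within 1.5 mm of its inner stop; every loose thing is within 20 mm of where it was (all of step 3 and velocity of joint flywheel between -0.05 and 0.05 rad/s and distance of each of plug_socket, spark_plug, parts_dish, blower_housing, screwdriver, spanner, oil_bottle, brush_pot from where it was at the start of the episode below 0.02 m); the robot touches nothing.
It fails at once if the flywheel is turned backwards past half a turn from the coil (value of joint flywheel below -3.14 rad).
It fails at once if the flywheel is gripped or pressed while it stands still (over 20 N) (contact force between the fingers and flywheel above 20 N and velocity of joint flywheel between -0.1 and 0.1 rad/s).
It fails at once if the flywheel is knocked hard (over 60 N) or spun (faster than 4 rad/s) (contact force between the fingers and flywheel above 60 N or velocity of joint flywheel above 4 rad/s or velocity of joint flywheel below -4 rad/s).
It fails at once if the coil is gripped or rammed (over 35 N) (contact force between the fingers and coil above 35 N).
It fails at once if a loose tool or part is lifted, carried or pushed away (distance of any of plug_socket, spark_plug, parts_dish, blower_housing, screwdriver, spanner, oil_bottle, brush_pot from where it was at the start of the episode above 0.02 m).
It also fails if it takes over 51 s, if anything falls off the work surface, if the arm or the gripper's body presses on something with over 40 N, if the wrist force passes 120 N, or if a joint passes its speed limit or range.

## Working session

There is one attempt and no reset: what is moved stays moved. The work goes in short steps, Python scripts to look and compute and a tool call to move; the robot and the scene stay as the last step left them, time stands still between calls to the robot, and variables do not carry over. Pictures are saved under pics/ and viewed, about 8 in all and at most 12, crops included, and the job is handed in when it is done.

Besides the shell and the picture viewer there is one more tool, called after ">>>" by a JSON object that holds its "op" and its "data", one argument or row to a line. arm_command: Moves the arm, as the interface text tells. Its arguments: {"type":"object","properties":{"moves":{"type":"array","items":{"type":"array"}},"fingers":{"type":"number"},"newtons":{"type":"number"}},"required":["moves"]}

```bash
mkdir -p pics; cat > h.py <<'E'
import numpy as np,cv2
from station import ctrl
def snap(n,f):
    c=ctrl.camera(n); cv2.imwrite('pics/'+f+'.png',cv2.cvtColor(c['img'],cv2.COLOR_RGB2BGR))
    np.savez(f+'.npz',**{k:np.array(v) for k,v in c.items()}); return c
def at(c,uv,z):
    n=cv2.undistortPoints(np.array(uv,float).reshape(-1,1,2),np.array(c['camera_matrix'],float),np.array(c['dist_coeffs'],float)).reshape(-1,2)
    R=np.array(c['R']);t=np.array(c['t']).ravel();o=-R.T@t
    d=np.c_[n,np.ones(len(n))]@R
    return o+d*((z-o[2])/d[:,2])[:,None]
def proj(c,X):
    R=np.array(c['R']);return cv2.projectPoints(np.array(X,float).reshape(-1,1,3),cv2.Rodrigues(R)[0],np.array(c['t'],float).ravel(),np.array(c['camera_matrix'],float),np.array(c['dist_coeffs'],float))[0].reshape(-1,2)
E
python3 - <<'E'
from h import *
for n in('top','side'):
    c=snap(n,n+'0');print(n,-np.array(c['R']).T@np.array(c['t']).ravel(),c['camera_matrix'][0])
print(ctrl.get_state())
E
```

```text
top [ 0.36063714 -0.012255    1.56463254] [466.37009062   0.         321.76407665]
side [-0.46264567 -1.08030072  1.2209032 ] [514.30164058   0.         311.49007215]
{'t': 0.1, 'joint_positions': array([-1.37179103e+00,  1.16458185e-01,  1.44219514e+00, -1.48229340e-05,
        1.58398488e+00, -3.78314025e-02]), 'qvel': array([-0.00063161, -0.00076659, -0.00253407,  0.0015333 , -0.0016419 ,
       -0.00160749]), 'tau': array([ 1.84582233e-03, -7.33666921e+01, -6.33789539e+01, -7.83925032e-07,
        5.33708473e-03, -2.64696860e-05]), 'tool_pos': array([ 0.15830323, -0.65598013,  0.20622447]), 'ee_rot': array([-3.11855761e+00, -3.71030073e-01,  1.55364180e-04]), 'contact_force': array([-0.24521332, -0.34277281, -0.44940423]), 'moment': array([ 0.01575245, -0.02685993,  0.01504383]), 'gripper_width': 0.08538909261907734}
```

View pics/top0.png

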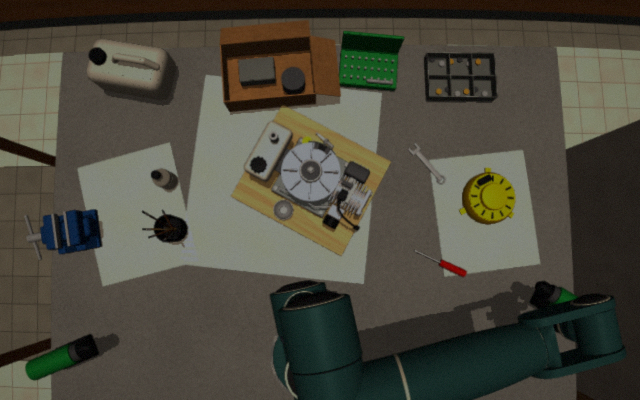

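View pics/side0.png

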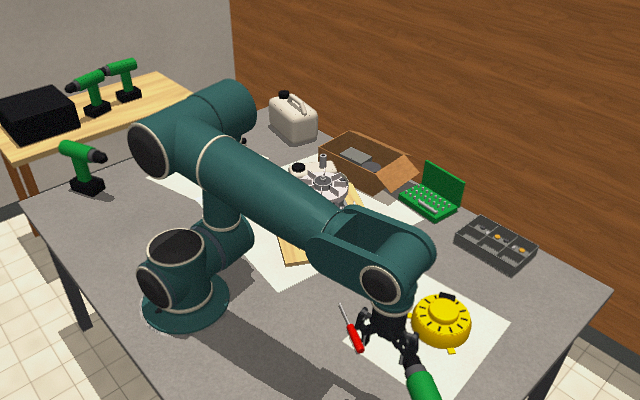

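The top view has the flywheel at about (311,170). The coil looks to be right/lower-right of it, near (350,175), so I'll zoom in there.

```bash
python3 - <<'E'
from h import *
i=cv2.imread('pics/top0.png')[110:250,230:400]
i=cv2.convertScaleAbs(i,alpha=1.3,beta=15)
cv2.imwrite('pics/crop0.png',cv2.resize(i,None,fx=4.2,fy=4.2,interpolation=cv2.INTER_CUBIC))
c=np.load('top0.npz')
print(at(c,[(311,170),(321,170),(311,180)],.168))
E
```

```text
[[ 0.59116877  0.0008347   0.168     ]
 [ 0.59077779 -0.02945491  0.168     ]
 [ 0.56058927  0.00120729  0.168     ]]
```

View pics/crop0.png

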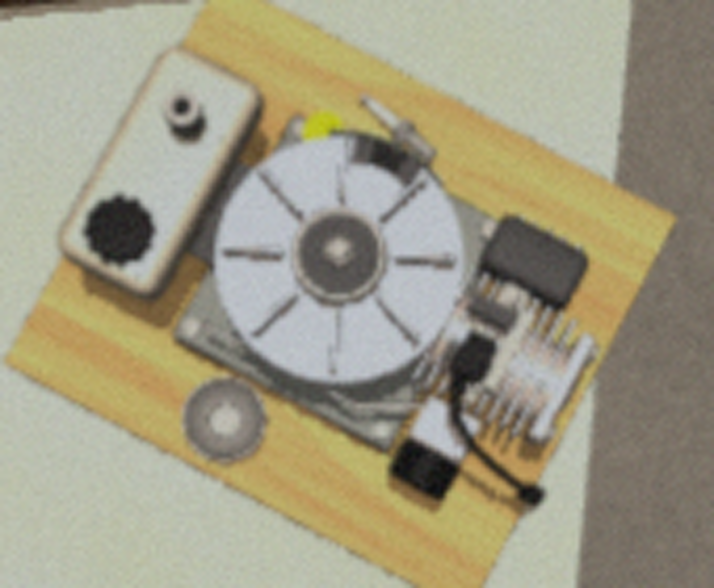

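The crop shows:
- Hub at (338,257).
- Magnet at about (382,155), i.e. +67° in the picture.
- Coil side at about -26° (winding near (490,315)).
- Blades at multiples of 45°.
- Socket at (183,110).

So it needs about 93° clockwise. I'll go up, travel over the wheel and shut the fingers.

>>> {"op": "arm_command", "data": {
  "moves": [
    [[0,0,-0.047],[0,0,0]],
    [[0,0,-0.047],[0,0,0]],
    [[0,0,-0.047],[0,0,0]],
    [[0.026,-0.029,0],[0,0,-8]],
    [[0,0,0],[0,0,8]]
  ],
  "fingers": 0,
  "newtons": 30
}}

```text
t: 0.6
tool_pos: [0.1782, -0.6202, 0.3505]
ee_rot: [3.114, 0.388, 0.002]
contact_force: [-1.0, -0.5, -1.0]
gripper_width: 0.0119
```

>>> {"op": "arm_command", "data": {
  "moves": [
    [[0.03,-0.033,0],[0,0,0]],
    [[0.03,-0.033,0],[0,0,0]],
    [[0.03,-0.033,0],[0,0,0]],
    [[0.03,-0.033,0],[0,0,0]],
    [[0.03,-0.033,0],[0,0,0]]
  ]
}}

```text
t: 1.1
tool_pos: [0.2843, -0.4246, 0.3476]
ee_rot: [-3.119, -0.371, 0.0]
contact_force: [1.0, 0.1, 0.9]
gripper_width: -0.0005
```

>>> {"op": "arm_command", "data": {
  "moves": [
    [[0.03,-0.033,0],[0,0,0]],
    [[0.03,-0.033,0],[0,0,0]],
    [[0.03,-0.033,0],[0,0,0]],
    [[0.03,-0.033,0],[0,0,0]],
    [[0.03,-0.033,0],[0,0,0]]
  ]
}}

```text
t: 1.6
tool_pos: [0.3914, -0.229, 0.3478]
ee_rot: [3.12, 0.371, 0.0]
contact_force: [0.8, -1.3, 0.4]
gripper_width: 0.0001
```

>>> {"op": "arm_command", "data": {
  "moves": [
    [[0.03,-0.033,0],[0,0,0]],
    [[0.03,-0.033,0],[0,0,0]],
    [[0.03,-0.033,0],[0,0,0]],
    [[0.03,-0.033,0],[0,0,0]],
    [[0.03,-0.033,0],[0,0,0]]
  ]
}}

```text
t: 2.1
tool_pos: [0.4986, -0.0332, 0.3478]
ee_rot: [3.12, 0.371, 0.0]
contact_force: [0.3, -1.7, -0.8]
gripper_width: -0.0002
```

>>> {"op": "arm_command", "data": {
  "moves": [
    [[0.026,-0.029,0],[0,0,0]],
    [[0,0,0],[0,0,-8.5]],
    [[0,0,0],[0,0,-8.5]],
    [[0,0,0],[0,0,-8.5]],
    [[0,0,0],[0,0,-8.5]]
  ]
}}

```text
t: 2.6
tool_pos: [0.5166, -0.0007, 0.3475]
ee_rot: [-2.87, -1.276, 0.001]
contact_force: [-0.1, -1.1, 0.7]
gripper_width: 0.0001
```

>>> {"op": "arm_command", "data": {
  "moves": [
    [[0,0,0],[0,0,-8.5]],
    [[0,0,0],[0,0,-8.5]],
    [[0,0,0],[0,0,-8.5]],
    [[0,0,0],[0,0,-8.5]],
    [[0,0,0],[0,0,-8.5]]
  ]
}}

```text
t: 3.1
tool_pos: [0.5165, -0.0008, 0.3476]
ee_rot: [-2.213, -2.229, 0.001]
contact_force: [0.3, -1.0, 0.0]
gripper_width: 0.0004
```

```bash
python3 - <<'E'
from h import *
c=snap('wrist','w1');s=ctrl.get_state();print(s['t'],s['tool_pos'],s['ee_rot'],s['joint_positions'],s['gripper_width'])
print(cv2.Rodrigues(s['ee_rot'])[0].round(3)); print(-np.array(c['R']).T@np.array(c['t']).ravel(),np.array(c['R']))
E
```

```text
3.15 [ 0.5165333  -0.00082318  0.34759772] [-2.20174987e+00 -2.24037128e+00  5.00335942e-04] [-5.10058498e-02 -2.30115318e-01  1.54781986e+00  4.17135627e-05
  1.82441364e+00 -6.83836811e-02] -0.0003659559759621088
[[-0.017  1.    -0.001]
 [ 1.     0.017  0.   ]
 [ 0.    -0.001 -1.   ]]
[0.51483367 0.07452145 0.5139525 ] [[ 9.99977916e-01  6.64141709e-03  2.42595306e-04]
 [ 6.26768700e-03 -9.54586885e-01  2.97866740e-01]
 [ 2.20983556e-03 -2.97858641e-01 -9.54607431e-01]]
```

View pics/w1.png

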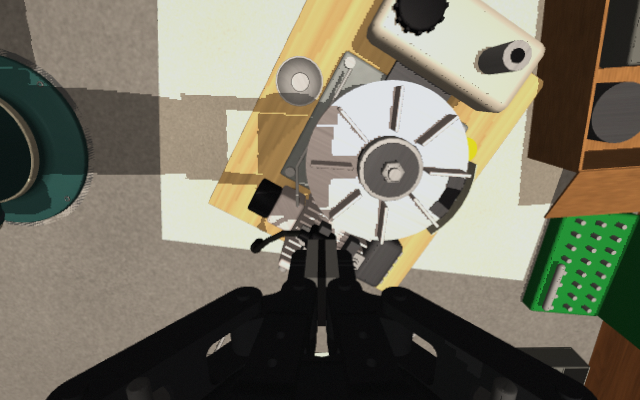

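The wrist view shows the wheel hub nut at (393,172), the magnet at about (455,197) and the fingertip at (322,237). The coil is hidden behind the fingers. I'll work out positions.

```bash
python3 - <<'E'
from h import *
c=np.load('w1.npz');t=np.load('top0.npz')
n=at(c,[(393,172)],.208)[0];print('nut',n,'top cam nut',at(t,[(230+338/4.2,110+250/4.2)],.208))
# refine by image: bright rim circle test
for z,uvs in((.168,[(308,165),(472,165),(390,80),(388,243)]),):print(at(c,uvs,z))
# blade tips (tops z=.192) and magnet
ax=n[:2]
for nm,z,uvs in(('blade',.192,[(398,88),(453,124),(341,113),(312,163),(330,212),(382,242),(440,229),(467,178)]),('mag',.168,[(455,198)])):
    for p in at(c,uvs,z):
        d=p[:2]-ax;print(nm,p.round(4),'r',np.hypot(*d).round(4),'ang',np.degrees(np.arctan2(d[1],d[0])).round(1))
a=np.linspace(0,2*np.pi,36,endpoint=False)
im=c['img'][:,:,::-1].copy()
for p in proj(c,np.c_[ax[0]+.09*np.cos(a),ax[1]+.09*np.sin(a),0*a+.168]):cv2.circle(im,tuple(int(v) for v in p.round()),1,(0,0,255),-1)
cv2.imwrite('pics/o1.png',cv2.resize(im[50:300,220:520],None,fx=2.6,fy=2.4))
E
```

```text
nut [0.58585714 0.00334375 0.208     ] top cam nut [[0.58600451 0.00198369 0.208     ]]
[[ 0.50078832  0.00130733  0.168     ]
 [ 0.68211779  0.00260379  0.168     ]
 [ 0.58509867  0.09036534  0.168     ]
 [ 0.59557658 -0.09263638  0.168     ]]
blade [0.5884 0.0821 0.192 ] r 0.0788 ang 88.2
blade [0.6456 0.0487 0.192 ] r 0.075 ang 37.2
blade [0.5343 0.0584 0.192 ] r 0.0754 ang 133.1
blade [0.5059 0.0085 0.192 ] r 0.0802 ang 176.3
blade [ 0.5251 -0.0448  0.192 ] r 0.0775 ang -141.6
blade [ 0.5832 -0.0799  0.192 ] r 0.0832 ang -91.8
blade [ 0.6458 -0.0639  0.192 ] r 0.0901 ang -48.3
blade [ 0.6673 -0.0062  0.192 ] r 0.082 ang -6.7
mag [ 0.6683 -0.0358  0.168 ] r 0.0912 ang -25.4
```

View pics/o1.png

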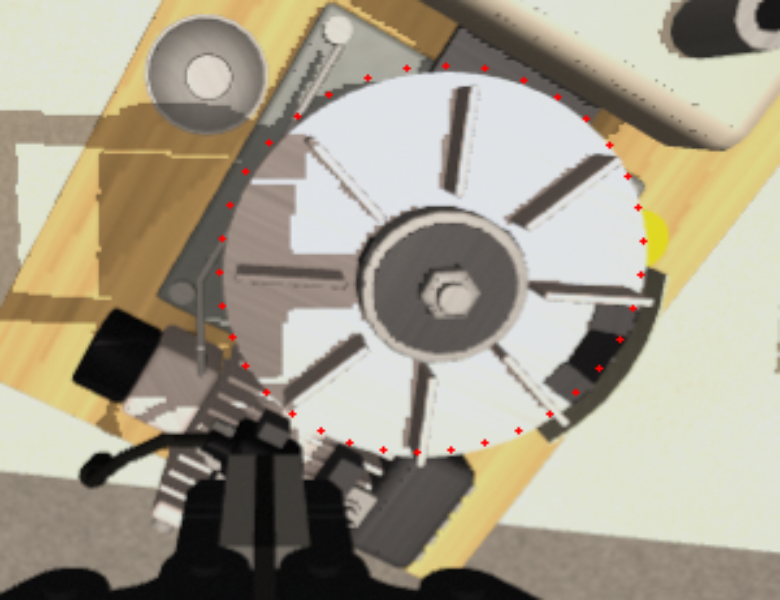

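The axis is about (0.588, 0.0015) after correcting for the overlay offset. Blades sit at -2.4° + 45k and the magnet at -25°. I'll enter the gap at 155°, r = 62 mm, turn the tool so its x axis is radial, and lower to z ≈ 0.177.

>>> {"op": "arm_command", "data": {
  "moves": [
    [[0.029,0.015,0],[0,0,0]],
    [[0,0,0],[0,0,-8]],
    [[0,0,0],[0,0,-8]],
    [[0,0,0],[0,0,-8]],
    [[0,0,0],[0,0,-8]]
  ]
}}

```text
t: 3.65
tool_pos: [0.5315, 0.0282, 0.3476]
ee_rot: [-1.518, -2.75, 0.0]
contact_force: [0.1, 0.0, -0.2]
gripper_width: -0.0002
```

>>> {"op": "arm_command", "data": {
  "moves": [
    [[0,0,0.02],[0,0,-8]],
    [[0,0,0.02],[0,0,-8]],
    [[0,0,0.03],[0,0,-8]],
    [[0,0,0.02],[0,0,-8]],
    [[0,0,0],[0,0,0]]
  ]
}}

```text
t: 4.15
tool_pos: [0.5306, 0.0282, 0.2549]
ee_rot: [-0.704, -3.057, 0.002]
contact_force: [-0.2, -0.3, 0.2]
gripper_width: -0.0
```

```bash
python3 - <<'E'
from h import *
c=snap('wrist','w2');s=ctrl.get_state();print(s['t'],s['tool_pos'],s['joint_positions'],c['camera_matrix'][0])
print(cv2.Rodrigues(s['ee_rot'])[0].round(3))
ax=np.array([.588,.0015]);d=s['tool_pos'][:2]-ax;print(np.hypot(*d),np.degrees(np.arctan2(d[1],d[0])))
E
```

```text
4.2 [0.53113867 0.0281566  0.25711545] [ 5.03132609e-03 -2.04829104e-01  1.67148197e+00 -5.14891786e-05
  1.67692844e+00 -1.10805914e+00] [319.30974479   0.         321.25505077]
[[-0.897  0.442 -0.002]
 [ 0.442  0.897 -0.   ]
 [ 0.002 -0.001 -1.   ]]
0.0627995575766813 154.88281171319136
```

View pics/w2.png

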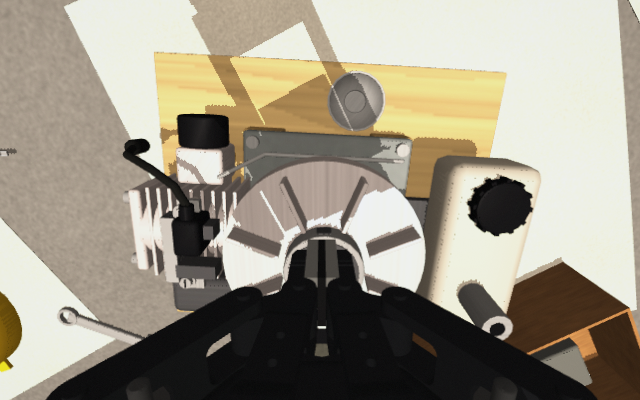

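The finger is centred between two blades at (295,205) and (352,205). The coil is at left around (190,235), with its lead running up. I'll crop to measure its direction.

```bash
python3 - <<'E'
from h import *
i=cv2.imread('pics/w2.png')[170:320,110:290]
cv2.imwrite('pics/w2c.png',cv2.resize(cv2.convertScaleAbs(i,alpha=1.5,beta=20),None,fx=4,fy=4,interpolation=cv2.INTER_CUBIC))
c=np.load('w2.npz')
p=at(c,[(155,52),(506,72)],.02)
print(p,np.degrees(np.arctan2(*(p[0]-p[1])[1::-1])))
E
```

```text
[[ 0.33137049 -0.09173299  0.02      ]
 [ 0.53136439  0.26894367  0.02      ]] -119.00820999784463
```

View pics/w2c.png

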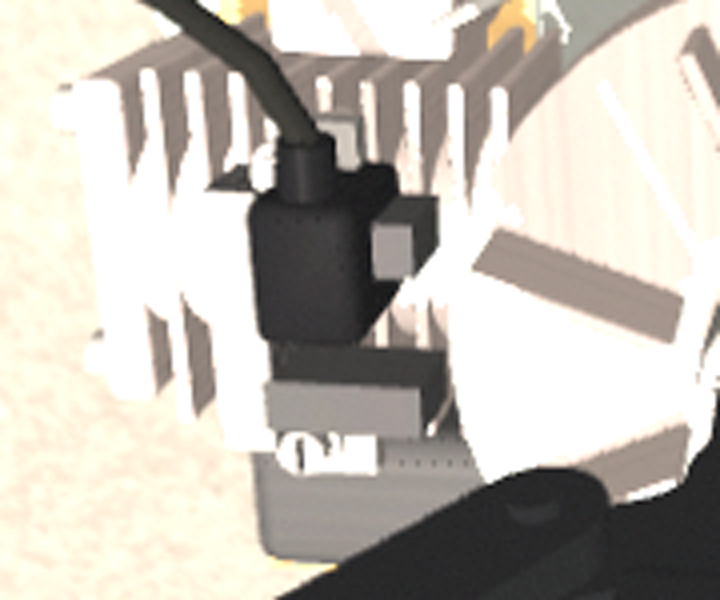

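```bash
python3 - <<'E'
from h import *
c=np.load('w2.npz');ax=np.array([.588,.0015])
px=np.array([(412,225),(412,277),(421,390),(421,433),(267,380),(267,432)])/4.+[110,170]
p=at(c,px,.1645);print(p.round(4))
m=(p[0]+p[3])/2;d=m[:2]-ax;print('mid',m,np.hypot(*d),np.degrees(np.arctan2(d[1],d[0])))
e=(p[0]-p[3])[:2];print('width',np.hypot(*e),'normal',np.degrees(np.arctan2(e[1],e[0]))+90)
e=(p[4]-p[2])[:2];print('leg dir',np.hypot(*e),np.degrees(np.arctan2(e[1],e[0])))
n=at(c,[(320,258)],.19);print(n)
E
```

```text
[[ 0.517  -0.0715  0.1645]
 [ 0.5276 -0.0781  0.1645]
 [ 0.5525 -0.0911  0.1645]
 [ 0.562  -0.097   0.1645]
 [ 0.535  -0.1214  0.1645]
 [ 0.5463 -0.1289  0.1645]]
mid [ 0.53951589 -0.08426466  0.1645    ] 0.09852048574415741 -119.48015479330127
width 0.0516815125466801 normal 240.5040074290746
leg dir 0.03492567770765761 -119.96424786411976
[[0.57309661 0.0048987  0.19      ]]
```

The measurements agree: the coil direction is about -119.5° (board edge gives -119°), leg ends at r = 98.5 mm, and 52 mm across. So it needs about 94.5° clockwise. Lower and start the arc.

>>> {"op": "arm_command", "data": {
  "moves": [
    [[0,0,0.03],[0,0,0]],
    [[0,0,0.03],[0,0,0]],
    [[0,0,0.021],[0,0,0]],
    [[0,0,0],[0,0,0]]
  ]
}}

```text
t: 4.6
tool_pos: [0.531, 0.0281, 0.1756]
ee_rot: [-0.712, -3.057, 0.001]
contact_force: [0.4, 0.5, 0.7]
gripper_width: -0.0003
```

>>> {"op": "arm_command", "data": {
  "moves": [
    [[-0.00015,0.0044,0],[0,0,4]],
    [[-0.00015,0.0044,0],[0,0,4]],
    [[-0.00015,0.0044,0],[0,0,4]],
    [[-0.00015,0.0044,0],[0,0,4]],
    [[-0.00015,0.0044,0],[0,0,4]]
  ]
}}

```text
t: 5.1
tool_pos: [0.5454, 0.0461, 0.1798]
ee_rot: [1.235, 2.886, 0.002]
contact_force: [0.1, 0.6, -0.4]
gripper_width: 0.0003
```

>>> {"op": "arm_command", "data": {
  "moves": [
    [[-0.00015,0.0044,0],[0,0,4]],
    [[-0.00015,0.0044,0],[0,0,4]],
    [[-0.00015,0.0044,0],[0,0,4]],
    [[-0.00015,0.0044,0],[0,0,4]],
    [[-0.00015,0.0044,0],[0,0,4]]
  ]
}}

```text
t: 5.6
tool_pos: [0.5636, 0.0584, 0.1798]
ee_rot: [1.717, 2.628, 0.003]
contact_force: [0.0, 0.2, 1.0]
gripper_width: -0.0004
```

```bash
cat > st.py <<'E'
from h import *
s=ctrl.get_state();R=cv2.Rodrigues(s['ee_rot'])[0];d=s['tool_pos'][:2]-np.array([.588,.0015])
print(s['t'],s['tool_pos'].round(4),'F',s['contact_force'].round(1),'r',np.hypot(*d).round(4),'ang',np.degrees(np.arctan2(d[1],d[0])).round(1),'yaw',np.degrees(np.arctan2(R[1,0],R[0,0])).round(1))
E
python3 st.py
```

```text
5.6 [0.5636 0.0584 0.1798] F [0.  0.2 1. ] r 0.0619 ang 113.2 yaw 113.7
```

```bash
python3 - <<'E'
from h import *
snap('wrist','w3')
E
```

```text
(no output)
```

View pics/w3.png

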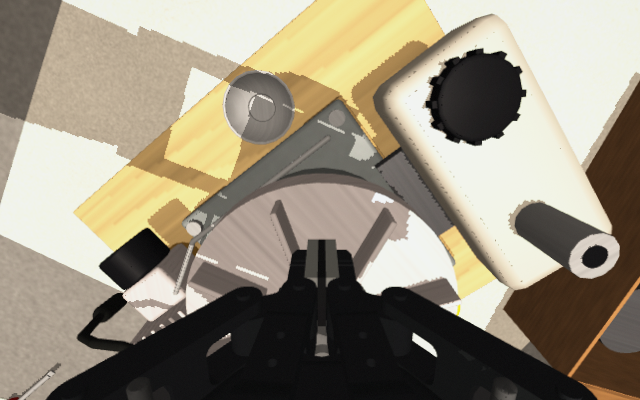

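```bash
python3 - <<'E'
from h import *
c=np.load('w3.npz');ax=np.array([.588,.0015])
for uv in[(277,203),(281,203),(287,252),(392,210),(388,208),(352,250),(357,250)]:
  for z in(.168,.192):
    p=at(c,[uv],z)[0];d=p[:2]-ax;print(uv,z,np.hypot(*d).round(4),np.degrees(np.arctan2(d[1],d[0])).round(1))
i=cv2.imread('pics/w3.png')[170:330,220:420]
cv2.imwrite('pics/w3c.png',cv2.resize(cv2.convertScaleAbs(i,alpha=1.5,beta=20),None,fx=3.9,fy=3.7,interpolation=cv2.INTER_CUBIC))
E
```

```text
(277, 203) 0.168 0.0819 132.8
(277, 203) 0.192 0.0887 129.0
(281, 203) 0.168 0.0812 131.3
(281, 203) 0.192 0.0882 127.7
(287, 252) 0.168 0.0504 139.6
(287, 252) 0.192 0.0609 132.1
(392, 210) 0.168 0.0837 84.2
(392, 210) 0.192 0.089 90.2
(388, 208) 0.168 0.0836 86.1
(388, 208) 0.192 0.0892 91.7
(352, 250) 0.168 0.05 92.4
(352, 250) 0.192 0.0609 98.9
(357, 250) 0.168 0.0512 89.2
(357, 250) 0.192 0.0617 96.5
```

View pics/w3c.png

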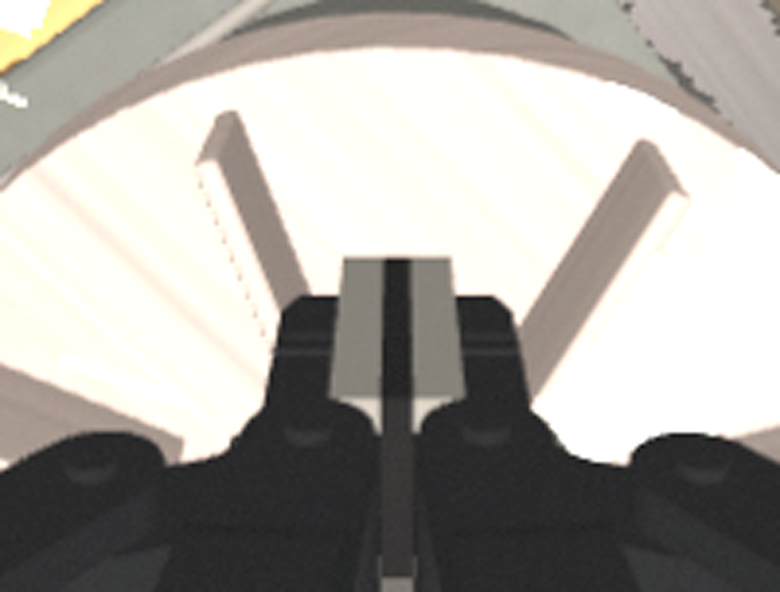

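```bash
python3 - <<'E'
from h import *
a=np.load('top0.npz');b=snap('top','top1');ax=np.array([.588,.0015])
A=cv2.blur(cv2.cvtColor(a['img'],7),(2,2));B=cv2.blur(cv2.cvtColor(np.array(b['img']),7),(2,2))
for d in range(60,-240,-10):
  u=[proj(a,[ax[0]+r*np.cos(np.radians(d)),ax[1]+r*np.sin(np.radians(d)),.168])[0].round().astype(int) for r in(.078,.083,.088,.094)]
  print(d,[int(A[v,x]) for x,v in u],[int(B[v,x]) for x,v in u])
s=ctrl.get_state();print(proj(np.load('w3.npz'),s['tool_pos']),s['tool_pos'],s['contact_force'])
E
python3 st.py
```

```text
60 [135, 136, 120, 50] [53, 56, 56, 52]
50 [135, 136, 94, 57] [49, 47, 43, 42]
40 [105, 108, 93, 58] [42, 41, 39, 38]
30 [136, 135, 122, 88] [38, 39, 40, 37]
20 [138, 135, 106, 90] [38, 38, 37, 35]
10 [137, 135, 129, 122] [44, 41, 44, 44]
0 [135, 132, 115, 89] [39, 37, 36, 37]
-10 [66, 71, 67, 100] [30, 27, 35, 106]
-20 [31, 25, 37, 107] [33, 27, 39, 113]
-30 [23, 24, 41, 68] [25, 25, 42, 74]
-40 [51, 52, 49, 68] [53, 55, 51, 73]
-50 [89, 105, 90, 104] [96, 108, 97, 110]
-60 [136, 134, 112, 110] [144, 141, 116, 113]
-70 [135, 136, 122, 95] [141, 142, 127, 100]
-80 [137, 135, 129, 98] [143, 140, 133, 103]
-90 [109, 117, 121, 98] [112, 120, 128, 103]
-100 [125, 129, 133, 108] [130, 136, 139, 116]
-110 [135, 136, 125, 99] [142, 141, 131, 102]
-120 [135, 136, 133, 127] [142, 143, 140, 132]
-130 [137, 136, 136, 104] [142, 143, 139, 109]
-140 [88, 97, 117, 90] [91, 100, 121, 96]
-150 [135, 136, 122, 55] [142, 142, 128, 58]
-160 [137, 136, 128, 57] [141, 142, 135, 61]
-170 [136, 134, 133, 73] [56, 59, 61, 57]
-180 [133, 131, 124, 62] [56, 57, 58, 55]
-190 [134, 136, 117, 55] [80, 91, 79, 51]
-200 [138, 136, 131, 67] [88, 90, 89, 57]
-210 [135, 137, 128, 67] [30, 63, 73, 57]
-220 [136, 135, 128, 57] [20, 61, 82, 53]
-230 [120, 114, 120, 81] [61, 83, 82, 57]
[[323.60332425 234.99686238]] [0.56354988 0.05840629 0.17933085] [-0.40355384 -0.3128825  -0.19459972]
5.7 [0.5635 0.0584 0.1793] F [-0.4 -0.3 -0.2] r 0.0619 ang 113.3 yaw 113.8
```

```bash
python3 - <<'E'
from h import *
c=np.load('w3.npz');s=ctrl.get_state();R=cv2.Rodrigues(s['ee_rot'])[0]
for x in(0,.007,.011):
  for z in(-.03,-.02,-.01,0): print(x,z,proj(c,s['tool_pos']+R@[x,0,z])[0].round(1))
print(s['gripper_width'])
c=np.load('w1.npz');
# tip over: width check
for y in(-.008,.008):print(proj(np.load('w3.npz'),s['tool_pos']+R@[.011,y,-.0]))
E
```

```text
0 -0.03 [324.1 261.1]
0 -0.02 [323.9 251.4]
0 -0.01 [323.8 242.7]
0 0 [323.6 235. ]
0.007 -0.03 [324.1 247.9]
0.007 -0.02 [323.9 238.8]
0.007 -0.01 [323.7 230.8]
0.007 0 [323.6 223.6]
0.011 -0.03 [324.1 240.2]
0.011 -0.02 [323.9 231.5]
0.011 -0.01 [323.7 223.8]
0.011 0 [323.6 217. ]
-0.00013487532166438522
[[309.27882949 217.00990127]]
[[337.88678533 216.91300211]]
```

The finger has passed over the blade without touching it: the magnet hasn't moved, and the tip in the picture sits 10–30 mm higher than the TCP reading suggests. I'll centre in this gap and lower carefully, watching the force.

>>> {"op": "arm_command", "data": {
  "moves": [
    [[0,0.0035,0],[0,0,3]],
    [[0,0,0.004],[0,0,0]],
    [[0,0,0.004],[0,0,0]],
    [[0,0,0],[0,0,0]]
  ]
}}

```text
t: 6.1
tool_pos: [0.5654, 0.0596, 0.1685]
ee_rot: [-1.776, -2.591, 0.001]
contact_force: [0.4, 0.4, -0.6]
gripper_width: -0.0002
```

>>> {"op": "arm_command", "data": {
  "moves": [
    [[0,0,0],[0,0,0]],
    [[0,0,0],[0,0,0]]
  ]
}}

```text
t: 6.3
tool_pos: [0.5657, 0.0596, 0.1691]
ee_rot: [1.777, 2.59, 0.0]
contact_force: [0.2, 0.1, 0.2]
gripper_width: -0.0
```

>>> {"op": "arm_command", "data": {
  "moves": [
    [[0,0,0.003],[0,0,0]],
    [[0,0,0],[0,0,0]]
  ]
}}

```text
t: 6.5
tool_pos: [0.5656, 0.0596, 0.1655]
ee_rot: [-1.778, -2.59, 0.0]
contact_force: [0.7, 0.5, -0.6]
gripper_width: -0.0002
```

```bash
python3 st.py; python3 - <<'E'
from h import *
snap('wrist','w4')
i=cv2.imread('pics/w4.png')[170:330,220:420]
cv2.imwrite('pics/w4c.png',cv2.resize(cv2.convertScaleAbs(i,alpha=1.3,beta=10),None,fx=3.9,fy=3.7,interpolation=cv2.INTER_CUBIC))
E
```

```text
6.5 [0.5656 0.0596 0.1655] F [ 0.7  0.5 -0.6] r 0.0623 ang 111.1 yaw 111.1
```

View pics/w4c.png

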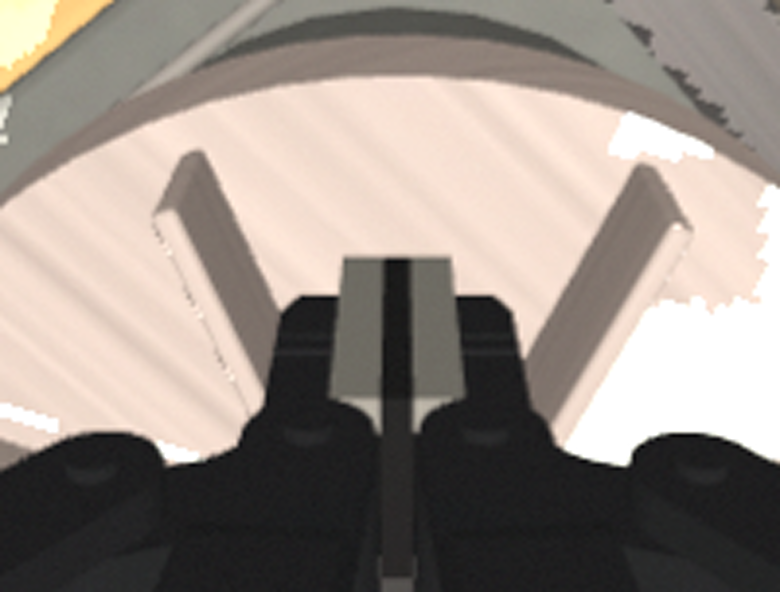

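Still no touch at 0.1655. At 0.180 the tip cleared a blade top at 0.192, so the real tip is at least 12 mm above the reported TCP. TCP 0.158 is therefore safe above the disc, and then I push.

>>> {"op": "arm_command", "data": {
  "moves": [
    [[0,0.001,0.004],[0,0,1]],
    [[0,0,0.004],[0,0,0]],
    [[0,0,0],[0,0,0]],
    [[0,0,0],[0,0,0]]
  ]
}}

```text
t: 6.95
tool_pos: [0.5666, 0.06, 0.1577]
ee_rot: [-1.8, -2.574, 0.0]
contact_force: [0.1, -0.2, -0.6]
gripper_width: -0.0001
```

>>> {"op": "arm_command", "data": {
  "moves": [
    [[-0.0001,0.0033,0],[0,0,3]],
    [[-0.0001,0.0033,0],[0,0,3]],
    [[-0.0001,0.0033,0],[0,0,3]],
    [[-0.0001,0.0033,0],[0,0,3]],
    [[-0.0001,0.0033,0],[0,0,3]]
  ]
}}

```text
t: 7.45
tool_pos: [0.5827, 0.0636, 0.1579]
ee_rot: [-2.123, -2.315, 0.0]
contact_force: [-1.6, -0.1, 0.0]
gripper_width: 0.0002
```

```bash
python3 st.py; cat > mag.py <<'E'
from h import *
import sys
def prof(c,r=.083):
    ax=np.array([.588,.0015]);G=cv2.GaussianBlur(cv2.cvtColor(np.array(c['img']),7),(3,3),0)
    d=np.arange(60,-241,-4);u=proj(c,[[ax[0]+r*np.cos(np.radians(k)),ax[1]+r*np.sin(np.radians(k)),.168] for k in d]).round().astype(int)
    return d,[int(G[v,x]) for x,v in u]
if __name__=='__main__':
    d,p=prof(snap('top',sys.argv[1]));print(list(zip(d.tolist(),p)))
E
python3 mag.py t2
```

```text
7.45 [0.5827 0.0636 0.1579] F [-1.6 -0.1  0. ] r 0.0623 ang 94.9 yaw 95.0
[(60, 38), (56, 42), (52, 44), (48, 50), (44, 51), (40, 53), (36, 51), (32, 48), (28, 49), (24, 50), (20, 39), (16, 50), (12, 47), (8, 46), (4, 46), (0, 55), (-4, 48), (-8, 28), (-12, 68), (-16, 58), (-20, 45), (-24, 27), (-28, 24), (-32, 25), (-36, 28), (-40, 44), (-44, 54), (-48, 98), (-52, 111), (-56, 127), (-60, 140), (-64, 141), (-68, 142), (-72, 140), (-76, 141), (-80, 140), (-84, 142), (-88, 142), (-92, 139), (-96, 118), (-100, 116), (-104, 136), (-108, 141), (-112, 142), (-116, 140), (-120, 140), (-124, 139), (-128, 141), (-132, 142), (-136, 141), (-140, 136), (-144, 117), (-148, 130), (-152, 141), (-156, 143), (-160, 138), (-164, 142), (-168, 137), (-172, 86), (-176, 54), (-180, 55), (-184, 54), (-188, 66), (-192, 114), (-196, 135), (-200, 130), (-204, 101), (-208, 90), (-212, 87), (-216, 89), (-220, 89), (-224, 84), (-228, 71), (-232, 31), (-236, 20), (-240, 19)]
```

Contact: -1.6 N, and the wheel has turned about 5.5°. The blade sits about 13° ahead of the finger. I'll continue along the arc.

>>> {"op": "arm_command", "data": {
  "moves": [
    [[-0.00015,0.0043,0],[0,0,4]],
    [[-0.00015,0.0043,0],[0,0,4]],
    [[-0.00015,0.0043,0],[0,0,4]],
    [[-0.00015,0.0043,0],[0,0,4]],
    [[-0.00015,0.0043,0],[0,0,4]]
  ]
}}

```text
t: 8.0
tool_pos: [0.6041, 0.0618, 0.158]
ee_rot: [-2.492, -1.912, 0.0]
contact_force: [-1.8, 1.9, -0.0]
gripper_width: 0.0001
```

>>> {"op": "arm_command", "data": {
  "moves": [
    [[-0.00015,0.0043,0],[0,0,4]],
    [[-0.00015,0.0043,0],[0,0,4]],
    [[-0.00015,0.0043,0],[0,0,4]],
    [[-0.00015,0.0043,0],[0,0,4]],
    [[-0.00015,0.0043,0],[0,0,4]]
  ]
}}

```text
t: 8.5
tool_pos: [0.6236, 0.0529, 0.158]
ee_rot: [-2.786, -1.45, -0.0]
contact_force: [-1.0, 2.7, 0.5]
gripper_width: -0.0001
```

>>> {"op": "arm_command", "data": {
  "moves": [
    [[-0.00015,0.0043,0],[0,0,4]],
    [[-0.00015,0.0043,0],[0,0,4]],
    [[-0.00015,0.0043,0],[0,0,4]],
    [[-0.00015,0.0043,0],[0,0,4]],
    [[-0.00015,0.0043,0],[0,0,4]]
  ]
}}

```text
t: 9.0
tool_pos: [0.6388, 0.0378, 0.158]
ee_rot: [-2.996, -0.944, -0.001]
contact_force: [0.5, 2.8, -0.5]
gripper_width: 0.0
```

```bash
python3 st.py;python3 mag.py t3
```

```text
9.0 [0.6388 0.0378 0.158 ] F [ 0.5  2.8 -0.5] r 0.0624 ang 35.5 yaw 35.0
[(60, 11), (56, 12), (52, 20), (48, 16), (44, 21), (40, 22), (36, 15), (32, 16), (28, 21), (24, 19), (20, 20), (16, 22), (12, 22), (8, 25), (4, 24), (0, 25), (-4, 30), (-8, 55), (-12, 51), (-16, 50), (-20, 51), (-24, 59), (-28, 90), (-32, 140), (-36, 144), (-40, 145), (-44, 145), (-48, 143), (-52, 144), (-56, 144), (-60, 143), (-64, 133), (-68, 110), (-72, 114), (-76, 70), (-80, 54), (-84, 34), (-88, 25), (-92, 24), (-96, 32), (-100, 41), (-104, 54), (-108, 75), (-112, 116), (-116, 132), (-120, 141), (-124, 142), (-128, 143), (-132, 144), (-136, 145), (-140, 142), (-144, 143), (-148, 135), (-152, 67), (-156, 28), (-160, 25), (-164, 26), (-168, 22), (-172, 24), (-176, 29), (-180, 31), (-184, 31), (-188, 36), (-192, 37), (-196, 38), (-200, 37), (-204, 39), (-208, 38), (-212, 38), (-216, 40), (-220, 41), (-224, 40), (-228, 41), (-232, 32), (-236, 35), (-240, 41)]
```

Magnet's dark span is now centred at about -91°, with about 28° to go. I'll push 27° more, back the finger off and lift. I'll also triangulate the dark box's height for the next approach.

>>> {"op": "arm_command", "data": {
  "moves": [
    [[-0.00015,0.0043,0],[0,0,4]],
    [[-0.00015,0.0043,0],[0,0,4]],
    [[-0.00015,0.0043,0],[0,0,4]],
    [[-0.00015,0.0043,0],[0,0,4]],
    [[-0.00015,0.0043,0],[0,0,4]]
  ]
}}

```text
t: 9.55
tool_pos: [0.6478, 0.0183, 0.158]
ee_rot: [-3.114, -0.412, -0.001]
contact_force: [0.5, 2.0, -0.4]
gripper_width: 0.0002
```

>>> {"op": "arm_command", "data": {
  "moves": [
    [[-0.00015,0.0043,0],[0,0,4]],
    [[-0.0001,0.0033,0],[0,0,3]],
    [[0,0,0],[0,0,0]],
    [[0,-0.005,0],[0,0,0]],
    [[0,0,0],[0,0,0]]
  ]
}}

```text
t: 10.05
tool_pos: [0.6484, 0.0163, 0.158]
ee_rot: [-3.133, -0.225, 0.0]
contact_force: [-0.3, 0.0, 0.4]
gripper_width: 0.0004
```

>>> {"op": "arm_command", "data": {
  "moves": [
    [[0,0,-0.04],[0,0,0]],
    [[0,0,-0.04],[0,0,0]],
    [[0,0,-0.04],[0,0,0]],
    [[0,0,-0.03],[0,0,0]],
    [[0,0,0],[0,0,0]]
  ]
}}

```text
t: 10.55
tool_pos: [0.6493, 0.0159, 0.3132]
ee_rot: [3.133, 0.224, 0.01]
contact_force: [0.5, -0.4, 0.3]
gripper_width: 0.0001
```

```bash
python3 st.py;python3 mag.py t4; python3 - <<'E'
from h import *
from scipy.optimize import least_squares
a,b=np.load('w1.npz'),np.load('w2.npz')
f=lambda X:np.r_[proj(a,X)[0]-[375.8,285.4],proj(b,X)[0]-[176,307]]
r=least_squares(f,[.57,-.15,.15]);print(r.x,r.fun)
s=ctrl.get_state();R=cv2.Rodrigues(s['ee_rot'])[0]
# shift to over coil back, r=.175
a=np.radians(-119.5);T=np.array([.588+.18*np.cos(a),.0015+.18*np.sin(a),.30]);print(T,R.T@(T-s['tool_pos']))
E
```

```text
10.55 [0.6493 0.0159 0.3132] F [ 0.5 -0.4  0.3] r 0.0629 ang 13.2 yaw 8.2
[(60, 89), (56, 98), (52, 113), (48, 107), (44, 86), (40, 77), (36, 94), (32, 115), (28, 136), (24, 136), (20, 138), (16, 143), (12, 144), (8, 142), (4, 144), (0, 143), (-4, 127), (-8, 134), (-12, 144), (-16, 144), (-20, 142), (-24, 127), (-28, 90), (-32, 46), (-36, 50), (-40, 52), (-44, 52), (-48, 50), (-52, 51), (-56, 63), (-60, 94), (-64, 126), (-68, 141), (-72, 143), (-76, 145), (-80, 143), (-84, 145), (-88, 144), (-92, 135), (-96, 113), (-100, 116), (-104, 73), (-108, 57), (-112, 36), (-116, 38), (-120, 30), (-124, 33), (-128, 29), (-132, 23), (-136, 20), (-140, 35), (-144, 24), (-148, 19), (-152, 26), (-156, 29), (-160, 30), (-164, 34), (-168, 35), (-172, 37), (-176, 38), (-180, 38), (-184, 39), (-188, 43), (-192, 45), (-196, 46), (-200, 48), (-204, 49), (-208, 47), (-212, 46), (-216, 44), (-220, 43), (-224, 42), (-228, 41), (-232, 38), (-236, 39), (-240, 38)]
[ 0.59480296 -0.18795345  0.11319688] [-0.50151453  0.84357574  0.7157491  -0.00993922]
[ 0.49936376 -0.15516403  0.3       ] [-0.17236232  0.14807382  0.00971054]
```

The magnet has moved another 28° and should sit at about -118 to -120°, against the coil at -119.5°. I'll move over the outside of the coil's back, turn the tool to the push direction and take a look.

>>> {"op": "arm_command", "data": {
  "moves": [
    [[-0.0345,0.0296,0.002],[0,0,0]],
    [[-0.0345,0.0296,0.002],[0,0,0]],
    [[-0.0345,0.0296,0.002],[0,0,0]],
    [[-0.0345,0.0296,0.002],[0,0,0]],
    [[-0.0345,0.0296,0.002],[0,0,0]]
  ]
}}

```text
t: 11.1
tool_pos: [0.4969, -0.1558, 0.2963]
ee_rot: [-3.133, -0.223, 0.002]
contact_force: [-0.4, -0.8, 0.3]
gripper_width: 0.0003
```

>>> {"op": "arm_command", "data": {
  "moves": [
    [[0,0,0],[0,0,-8.5]],
    [[0,0,0],[0,0,-8.5]],
    [[0,0,0],[0,0,-8.5]],
    [[0,0,0],[0,0,-8.5]],
    [[0,0,0],[0,0,-8.5]]
  ]
}}

```text
t: 11.6
tool_pos: [0.4982, -0.1549, 0.2964]
ee_rot: [-2.835, -1.351, 0.002]
contact_force: [0.3, -0.5, -0.0]
gripper_width: -0.0001
```

>>> {"op": "arm_command", "data": {
  "moves": [
    [[0,0,0],[0,0,-8.5]],
    [[0,0,0],[0,0,-1]],
    [[0,0,0],[0,0,0]],
    [[0,0,0],[0,0,0]]
  ]
}}

```text
t: 12.0
tool_pos: [0.4984, -0.155, 0.2974]
ee_rot: [-2.722, -1.568, 0.001]
contact_force: [-0.4, 0.6, 0.3]
gripper_width: 0.0003
```

```bash
python3 st.py; python3 - <<'E'
from h import *
snap('wrist','w5')
i=cv2.imread('pics/w5.png')[80:330,160:480]
cv2.imwrite('pics/w5c.png',cv2.resize(cv2.convertScaleAbs(i,alpha=1.1,beta=15),None,fx=2.4,fy=2.4,interpolation=cv2.INTER_CUBIC))
E
```

```text
12.0 [ 0.4984 -0.155   0.2974] F [-0.4  0.6  0.3] r 0.1803 ang -119.8 yaw 59.9
```

View pics/w5c.png

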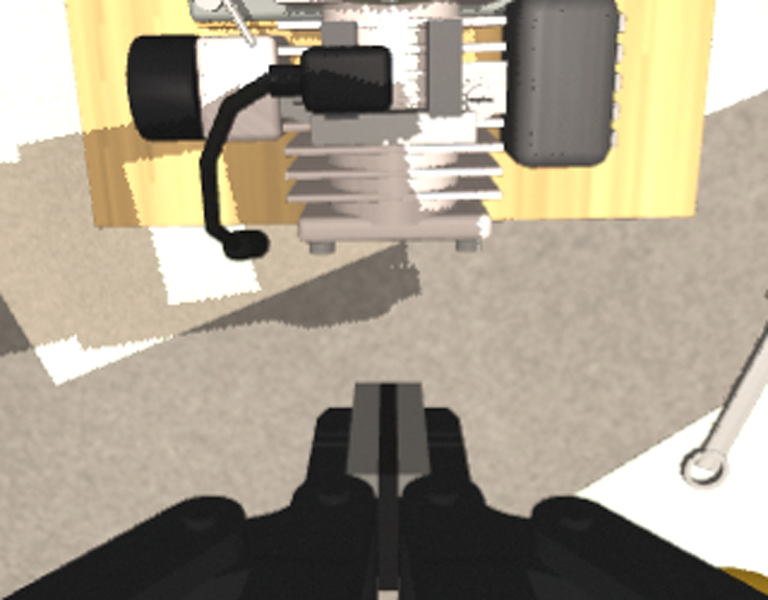

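The coil's back top edge runs at crop y≈112, x 310–475, so its middle is at image (323,127). The fingers line up with it and the lead's boot is clear to the left. Next, check numerically where the magnet sits in this same picture.

```bash
python3 - <<'E'
from h import *
c=np.load('w5.npz');ax=np.array([.588,.0015])
p=at(c,[(160+310/2.4,126.7),(323.3,126.7),(160+475/2.4,126.7)],.1645);
for q in p: d=q[:2]-ax;print(q.round(4),np.hypot(*d).round(4),np.degrees(np.arctan2(d[1],d[0])).round(1))
G=cv2.GaussianBlur(cv2.cvtColor(c['img'],7),(3,3),0)
for r in(.078,.083,.087):
  a=np.arange(-92,-150,-2);u=proj(c,[[ax[0]+r*np.cos(np.radians(k)),ax[1]+r*np.sin(np.radians(k)),.168] for k in a])
  print(r,[(int(k),int(round(x)),int(G[int(round(v)),int(round(x))]) if 0<=v<399.4 else int(v)) for k,(x,v) in zip(a,u)])
E
```

```text
[ 0.4963 -0.0987  0.1645] 0.1359 -132.5
[ 0.5234 -0.1145  0.1645] 0.1328 -119.1
[ 0.551  -0.1305  0.1645] 0.1371 -105.7
0.078 [(-92, 364, 233), (-94, 361, 232), (-96, 358, 96), (-98, 355, 108), (-100, 352, 216), (-102, 349, 116), (-104, 346, 110), (-106, 343, 110), (-108, 340, 110), (-110, 337, 110), (-112, 333, 56), (-114, 330, 52), (-116, 327, 52), (-118, 324, 53), (-120, 321, 52), (-122, 318, 52), (-124, 315, 52), (-126, 311, 59), (-128, 308, 108), (-130, 305, 108), (-132, 302, 108), (-134, 299, 108), (-136, 296, 107), (-138, 293, 225), (-140, 290, 205), (-142, 287, 83), (-144, 284, 232), (-146, 281, 227), (-148, 278, 234)]
0.083 [(-92, 366, 232), (-94, 363, 207), (-96, 360, 84), (-98, 357, 124), (-100, 354, 231), (-102, 351, 148), (-104, 347, 107), (-106, 344, 108), (-108, 341, 107), (-110, 338, 107), (-112, 334, 50), (-114, 331, 52), (-116, 328, 52), (-118, 324, 52), (-120, 321, 52), (-122, 318, 51), (-124, 314, 51), (-126, 311, 51), (-128, 308, 96), (-130, 304, 105), (-132, 301, 105), (-134, 298, 104), (-136, 294, 122), (-138, 291, 233), (-140, 288, 212), (-142, 285, 77), (-144, 282, 201), (-146, 278, 233), (-148, 275, 233)]
0.087 [(-92, 368, 234), (-94, 365, 234), (-96, 362, 234), (-98, 359, 234), (-100, 355, 234), (-102, 352, 159), (-104, 349, 112), (-106, 345, 112), (-108, 342, 111), (-110, 338, 106), (-112, 335, 55), (-114, 331, 52), (-116, 328, 52), (-118, 324, 52), (-120, 321, 52), (-122, 317, 52), (-124, 314, 51), (-126, 310, 51), (-128, 307, 100), (-130, 303, 110), (-132, 300, 110), (-134, 297, 109), (-136, 293, 130), (-138, 290, 234), (-140, 286, 233), (-142, 283, 230), (-144, 280, 234), (-146, 277, 234), (-148, 273, 233)]
```

The magnet spans -102° to -136.5°, centred at -119.2°. The coil's middle is at -119.1° in the same picture, so they are squarely aligned. The core's back edge (crop y≈143) is at r≈0.145. I'll descend behind it and approach.

>>> {"op": "arm_command", "data": {
  "moves": [
    [[0,0,0.04],[0,0,0]],
    [[0,0,0.04],[0,0,0]],
    [[0,0,0.04],[0,0,0]],
    [[0,0,0.03],[0,0,0]],
    [[0,0,0],[0,0,0]]
  ]
}}

```text
t: 12.55
tool_pos: [0.4968, -0.1545, 0.1437]
ee_rot: [-2.717, -1.568, 0.006]
contact_force: [-0.2, -0.3, -0.6]
gripper_width: 0.0002
```

>>> {"op": "arm_command", "data": {
  "moves": [
    [[0,0,0.008],[0,0,0]],
    [[0,0,0.007],[0,0,0]],
    [[0,0,0],[0,0,0]],
    [[0.007,0,0],[0,0,0]],
    [[0,0,0],[0,0,0]]
  ]
}}

```text
t: 13.05
tool_pos: [0.5026, -0.1486, 0.1337]
ee_rot: [2.719, 1.572, 0.001]
contact_force: [0.7, 1.0, -0.3]
gripper_width: 0.0002
```

>>> {"op": "arm_command", "data": {
  "moves": [
    [[0.003,0,0],[0,0,0]],
    [[0.002,0,0],[0,0,0]],
    [[0.002,0,0],[0,0,0]],
    [[0,0,0],[0,0,0]]
  ]
}}

```text
t: 13.45
tool_pos: [0.5056, -0.1428, 0.1329]
ee_rot: [-2.72, -1.573, -0.0]
contact_force: [0.2, -0.5, -0.1]
gripper_width: 0.0001
```

```bash
python3 st.py
```

```text
13.45 [ 0.5056 -0.1428  0.1329] F [ 0.2 -0.5 -0.1] r 0.1661 ang -119.7 yaw 60.1
```

>>> {"op": "arm_command", "data": {
  "moves": [
    [[0.0015,0,0],[0,0,0]],
    [[0.0015,0,0],[0,0,0]],
    [[0.0015,0,0],[0,0,0]],
    [[0.0015,0,0],[0,0,0]]
  ]
}}

```text
t: 13.85
tool_pos: [0.5086, -0.1377, 0.1329]
ee_rot: [2.72, 1.572, 0.0]
contact_force: [0.7, 0.8, 0.2]
gripper_width: 0.0003
```

>>> {"op": "arm_command", "data": {
  "moves": [
    [[0.001,0,0],[0,0,0]],
    [[0.001,0,0],[0,0,0]],
    [[0.001,0,0],[0,0,0]],
    [[0,0,0],[0,0,0]]
  ]
}}

```text
t: 14.25
tool_pos: [0.51, -0.1351, 0.1329]
ee_rot: [-2.72, -1.573, -0.0]
contact_force: [0.1, 0.1, -0.3]
gripper_width: 0.0003
```

>>> {"op": "arm_command", "data": {
  "moves": [
    [[0.001,0,0],[0,0,0]],
    [[0.001,0,0],[0,0,0]],
    [[0.001,0,0],[0,0,0]],
    [[0.001,0,0],[0,0,0]]
  ]
}}

```text
t: 14.65
tool_pos: [0.5118, -0.1319, 0.1329]
ee_rot: [2.72, 1.572, -0.001]
contact_force: [-2.2, -2.8, 0.8]
gripper_width: 0.0002
```

>>> {"op": "arm_command", "data": {
  "moves": [
    [[0.001,0,0],[0,0,0]],
    [[0.001,0,0],[0,0,0]],
    [[0.001,0,0],[0,0,0]]
  ]
}}

```text
t: 14.95
tool_pos: [0.5134, -0.1291, 0.1329]
ee_rot: [-2.72, -1.572, 0.0]
contact_force: [-2.8, -3.1, 0.4]
gripper_width: -0.0001
```

Coil sliding at about 4 N. Continue in small steps until the force rises.

>>> {"op": "arm_command", "data": {
  "moves": [
    [[0.0007,0,0],[0,0,0]],
    [[0.0007,0,0],[0,0,0]],
    [[0.0006,0,0],[0,0,0]]
  ]
}}

```text
t: 15.25
tool_pos: [0.5144, -0.1273, 0.1329]
ee_rot: [-2.72, -1.572, 0.0]
contact_force: [-4.0, -5.2, 2.0]
gripper_width: 0.0001
```

>>> {"op": "arm_command", "data": {
  "moves": [
    [[0.0005,0,0],[0,0,0]],
    [[0,0,0],[0,0,0]]
  ]
}}

```text
t: 15.45
tool_pos: [0.5144, -0.1273, 0.1329]
ee_rot: [2.72, 1.572, -0.002]
contact_force: [-5.2, -5.8, 0.8]
gripper_width: -0.0001
```

>>> {"op": "arm_command", "data": {
  "moves": [
    [[0.0005,0,0],[0,0,0]],
    [[0,0,0],[0,0,0]]
  ]
}}

```text
t: 15.65
tool_pos: [0.5145, -0.1273, 0.1329]
ee_rot: [2.719, 1.571, -0.003]
contact_force: [-7.7, -8.8, 1.5]
gripper_width: -0.0004
```

>>> {"op": "arm_command", "data": {
  "moves": [
    [[0.0005,0,0],[0,0,0]],
    [[0,0,0],[0,0,0]]
  ]
}}

```text
t: 15.85
tool_pos: [0.5145, -0.1272, 0.1329]
ee_rot: [2.719, 1.571, -0.004]
contact_force: [-10.0, -13.3, 2.1]
gripper_width: -0.0001
```

```bash
python3 st.py
```

```text
15.85 [ 0.5145 -0.1272  0.1329] F [-10.  -13.3   2.1] r 0.1482 ang -119.7 yaw 60.0
```

Force rose to about 17 N with no further travel, so the coil is at its stop. Withdraw straight back, lift, and check with the same kind of picture.

>>> {"op": "arm_command", "data": {
  "moves": [
    [[-0.005,0,0],[0,0,0]],
    [[-0.01,0,0],[0,0,0]],
    [[-0.019,0,0],[0,0,0]],
    [[0,0,0],[0,0,0]]
  ]
}}

```text
t: 16.25
tool_pos: [0.4976, -0.1568, 0.1329]
ee_rot: [2.72, 1.571, 0.0]
contact_force: [0.1, 0.9, 0.0]
gripper_width: 0.0001
```

>>> {"op": "arm_command", "data": {
  "moves": [
    [[0,0,-0.04],[0,0,0]],
    [[0,0,-0.04],[0,0,0]],
    [[0,0,-0.04],[0,0,0]],
    [[0,0,-0.045],[0,0,0]],
    [[0,0,0],[0,0,0]]
  ]
}}

```text
t: 16.75
tool_pos: [0.4995, -0.1557, 0.3044]
ee_rot: [2.714, 1.569, 0.009]
contact_force: [0.1, 0.2, -0.4]
gripper_width: 0.0001
```

```bash
python3 st.py; python3 - <<'E'
from h import *
snap('wrist','w6')
a=cv2.imread('pics/w5.png')[40:170,240:400];b=cv2.imread('pics/w6.png')[40:170,240:400]
cv2.imwrite('pics/cmp.png',cv2.resize(np.hstack([a,b]),None,fx=2.5,fy=3,interpolation=cv2.INTER_CUBIC))
c=np.load('w6.npz');ax=np.array([.588,.0015]);G=cv2.GaussianBlur(cv2.cvtColor(c['img'],7),(3,3),0)
r=.083;k=np.arange(-98,-142,-2);u=proj(c,[[ax[0]+r*np.cos(np.radians(j)),ax[1]+r*np.sin(np.radians(j)),.168] for j in k]).round().astype(int)
print([(int(j),int(G[v,x])) for j,(x,v) in zip(k,u)])
E
```

```text
16.75 [ 0.4995 -0.1557  0.3044] F [ 0.1  0.2 -0.4] r 0.1804 ang -119.4 yaw 60.1
[(-98, 104), (-100, 232), (-102, 117), (-104, 107), (-106, 108), (-108, 106), (-110, 107), (-112, 52), (-114, 52), (-116, 52), (-118, 51), (-120, 51), (-122, 51), (-124, 51), (-126, 51), (-128, 104), (-130, 105), (-132, 105), (-134, 104), (-136, 103), (-138, 233), (-140, 158)]
```

View pics/cmp.png

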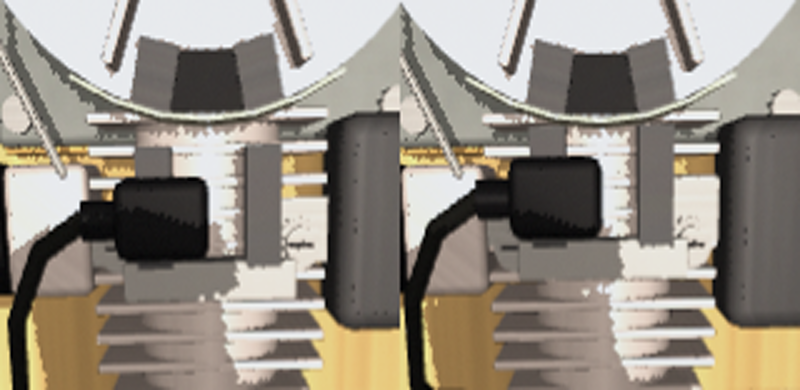

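The two pictures side by side show the coil has moved in: its legs now reach the card (leg tops at about y = 125, where they were at 145), and the magnet still stands squarely between them. Hand in.

```bash
python3 -c "
from station import ctrl
print(ctrl.sign_off())"
```

```text
the job is handed in; nothing more can be done
None
```

The job is handed in, and by my last checks it's done: the magnet stands squarely in front of the coil, and the coil is pushed in to its stop. The hand-in reported no verdict.

- **Flywheel:** I turned it about 94° clockwise by pushing one fan blade with shut fingers, at about 0.7 rad/s and with roughly 2–3 N.
- **Coil:** It slid in at about 4 N. At the stop I pressed to about 17 N with no further travel, then drew back and lifted clear.
- **Alignment:** In one picture before the coil push, the magnet's centre was at -119.2° and the coil's middle at -119.1°. After the push the magnet profile was unchanged.
- **Seating:** The last picture shows the coil's legs against the card. The force rise and the picture both say it is at its stop; I didn't measure the coil's travel to the millimetre.
- **Robot:** It is clear, at about 0.30 m height, with contact force near zero.

**First push missed:** The first sweep passed over a blade without turning the wheel. The real fingertip sits at least 12 mm above the reported TCP, so I went lower and pushed the next blade along.

**Small disagreement:** The top and wrist cameras differed by about 1.8° on the magnet's direction. I relied on the wrist picture that showed the magnet and coil together.

**Not checked:** I didn't measure the loose tools and parts again at the end. I never felt contact with any of them.

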